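# Clear a heat sink and its spacer plate off the stacking stand

## Robot

A 7-joint arm with a two-finger parallel gripper is mounted at the origin on the work surface; the furniture and walls round the work are solid. World frame = base frame: x ahead of the robot, y to its left, z up, the work surface at z = 0. Lengths are in mm, angles in rad, forces in N, time in s.
With the tool pointing down it reaches from about 400 to 925 mm from the base axis. Payload 4.1 kg.
Tool frame: the origin (TCP) lies on the centre line of the jaws, within the pads' length; the fingertips stand 25 mm ahead of it and the grasp point (between the pads) lies 6 mm ahead of it; z points along the fingers, y is the line along which they close (so a half turn about z gives the same grasp; the last joint's range is limited). The gripper opens to 85 mm and grips with 20 to 120 N. Pads are 22 mm wide; open, the fingers measure 114 mm over their backs; the gripper's body (76 mm by 85 mm) begins 54 mm behind the grasp point. The pads swing forward as they close: fully open they stand 13 mm farther back than shut.
Start: joints at [1.194, 0.398, 0.045, 1.537, -0.019, 1.207, -0.051], TCP at [178.293, -625.105, 227.247] pointing down, gripper open.
Joint ranges: [-2.82, 2.82], [-0.49, 2.23], [-1.37, 1.46], [0, 2.46], [-1.36, 4.5], [0.23, 2], [-2.94, 2.94]. Speed limits (rad/s): [2.57, 2.57, 3.14, 3.14, 3.14, 3.14, 3.14].

## Interface

Orientations are given as a rotation vector (axis times angle).
In Python, from rig import state, snapshot, calibration, order gives the robot as it stands. The module is installed in compiled form; this text tells all that it offers.
- The arm moves only by the tool step_arm, never from a script. Its argument "motion" is a list of rows, each a list of 3 entries, a list of its own where there are three numbers: the shift along the tool's x, y, z each as a share of 200 mm, from -1 to 1, then the turn, a rotation vector about the tool's x, y, z each as a share of 0.5 rad, from -1 to 1, then the closure, from -1 (fully open) to 1 (shut), so that 0 is half open. A call has 1 to 20 rows; each row is the pose to reach, as a shift and turn from the pose commanded when the call began, along the tool's axes at that moment; what a row does not reach only later rows make up. A row lasts 1/10 s, in which the tool goes at most 50 mm and 8.59 degrees, less where a joint would pass 70% of its speed; a pose out of reach is approached as far as the arm can. A call with a number of a shift or a turn outside -1 to 1 is refused whole. A call with a gripper value outside its range is refused whole. The fingers move at their own pace and stop on an object; the grip force is fixed at half the most. Time passes only in rows, so rows that repeat a pose let the fingers close. It gives the time, the measured TCP pose, the force, the opening and the grip force at its end, in the units of the state.
- state(): the state, without advancing time (a new reading comes with each control period).
- snapshot(name): name is "side" or "top"; returns (picture, depth): 400x640x3 uint8, red, green, blue; 400x640 float32, mm along the optical axis (not along the pixel's ray), 0 where there is no reading.
- calibration(name): a dict with "mtx" (3x3 intrinsics, pixels), "T" (4x4, takes a point from camera to world coordinates). Camera axes: x right, y down, z forward; pixel columns grow to the right and rows downward; lengths in mm; the calibration is good to about 2 mm. A picture is of the moment at which its call begins. calibration takes no time and is no camera call.
- order.close_job(): hands the job in; it is judged then, once.
The state is a dict: "time": time; "joints": joint angles; "qd": joint speeds; "joint_torque": joint torques, N m; "eef_pos": TCP position; "eef_rot": TCP orientation; "ft_force": force on the tool from outside, world axes, zero at the start; "wrist_torque": the same for the moment, N m; "grip_width": opening from 0.0 (shut) to 1.0 (fully open); "grasp_force": force on a finger pad.
Only numpy, scipy, OpenCV 4.12 (cv2) and the standard library are available. Lean on these libraries where they do the work, as an engineer would, in place of code of your own. Each camera call takes 0.05 s, during which the arm holds its last target. There are 200 camera calls.

## Task

Clear the stacking stand: take the small heat sink off the yellow spacer plate and stand it upright in the blue tray. Then take that spacer plate off the stand and lay it flat and squarely on top of the pile of yellow spacer plates, edges lined up with the pile.

Things in the scene. Friction and masses are not known exactly. Their poses are not given: they have to be found in the camera images.
- sink: The small silver finned heat sink on top of the stack, a block 40 (x) x 45 (y) x 26 mm high, fins up, 0.16 kg or so, graspable across its 40 mm x width (or its 45 mm width). Origin at the centre of its underside, z up. It starts resting loose on the spacer plate, its axes within about 10 degrees of the plate's.
- spacer: The yellow rigid spacer plate under the heat sink, 90 (x) x 60 (y) x 8 mm thick, 0.07 kg or so, graspable across its 60 mm y width. Origin at the centre of its underside, z up. It starts resting loose on a black block 60 (x) x 42 (y) mm whose top is 40 mm above the table, so that it overhangs the block by 15 mm at each end and 9 mm at each long side; the block stands fixed on an aluminium base sheet 110 x 85 x 6 mm with screw heads 2 mm high on it.
- tray: The shallow open blue tray, fixed, 115 (x) x 95 (y) mm outside, walls 4 mm thick and 14 mm high overall, floor 4 mm thick (107 x 87 mm inside). Origin at the centre of its underside on the table, z up. Empty.
- pile_top: The uppermost of three loose yellow spacer plates piled squarely on the table, each 90 (x) x 60 (y) x 8 mm, like the one on the stand. Origin at the centre of its underside, which lies 16 mm above the table; the pile's top is at 24 mm. Its x axis is along the 90 mm length.

How it is judged:
By the outcome, as a careful person would: the job done as asked, in the order asked, and still so for the second after the job is handed in, with the robot touching nothing.
It also fails if it takes over 58 s, if anything falls off the work surface, if the arm or the gripper's body presses on something with over 40 N, if the wrist force passes 120 N, or if a joint passes its speed limit or range.

## Working session

There is one attempt and no reset: what is moved stays moved. The work goes in short steps, Python scripts to look and compute and a tool call to move; the robot and the scene stay as the last step left them, time stands still between calls to the robot, and variables do not carry over. Pictures are saved under pics/ and viewed, at most 10 in all, crops included, and the job is handed in when it is done.

Besides the shell and the picture viewer there is one more tool, called after "Emit:" as a command line: name --argument value ..., lists and objects as JSON in quotes. step_arm: Moves the arm, as the interface text tells. Its arguments: {"type":"object","properties":{"motion":{"type":"array"}},"required":["motion"]}

```bash
mkdir -p pics; python3 - <<'E'
from rig import *
import cv2,numpy as np
print(state())
for n in ("top","side"):
    p,d=snapshot(n);cv2.imwrite(f"pics/{n}0.png",p[:,:,::-1]);np.save(f"{n}0.npy",d)
    c=calibration(n);print(n,c["mtx"].round(1).tolist(),c["T"].round(3).tolist())
E
```

```text
{'time': 0.0, 'joints': array([ 1.19396979,  0.39916563,  0.04501285,  1.53790133, -0.01871275,
        1.20692307, -0.0507111 ]), 'qd': array([-5.06917466e-05, -1.11178836e-03,  5.63332981e-04, -8.87156655e-04,
       -5.95799312e-04,  1.68181249e-04, -2.38906853e-04]), 'joint_torque': array([-4.07946573e-04, -4.75123537e+01,  1.36423778e+00, -2.54223615e+01,
        1.13835954e-02,  9.60606703e-03,  3.34635743e-06]), 'eef_pos': array([ 178.12681734, -624.42870227,  226.17061064]), 'eef_rot': array([-3.10938564e+00, -4.34917848e-01,  6.07998326e-04]), 'ft_force': array([ 0.1377028 ,  0.07961366, -0.50824391]), 'wrist_torque': array([ 0.02920915, -0.04728285, -0.00152293]), 'grasp_force': 0.0, 'grip_width': 0.9995692790726006}
top [[393.1, 0.0, 323.6], [0.0, 393.1, 200.3], [0.0, 0.0, 1.0]] [[-0.021, -0.995, 0.102, 359.431], [-1.0, 0.022, 0.011, -132.808], [-0.013, -0.101, -0.995, 919.854], [0.0, 0.0, 0.0, 1.0]]
side [[388.0, 0.0, 313.4], [0.0, 388.0, 199.8], [0.0, 0.0, 1.0]] [[-1.0, -0.008, -0.003, 465.875], [-0.001, 0.524, -0.852, 593.82], [0.008, -0.852, -0.524, 515.959], [0.0, 0.0, 0.0, 1.0]]
```

View pics/top0.png

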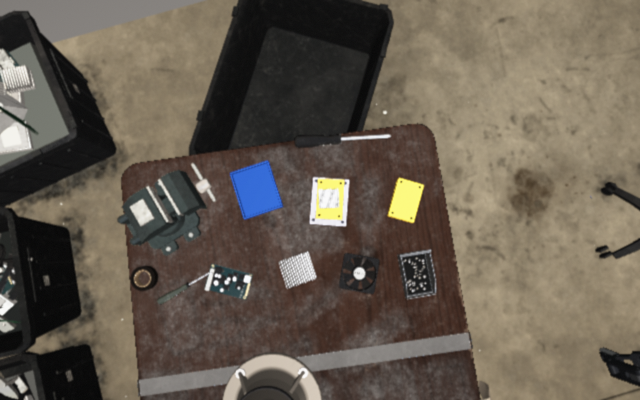

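View pics/side0.png

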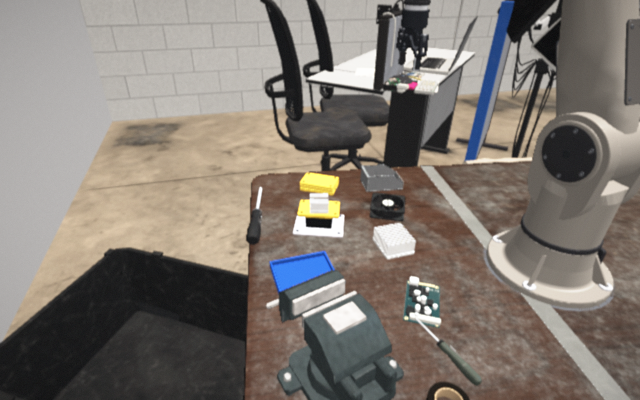

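The top view shows the tray at about (256,190), the stand with plate and sink at (329,201), and the pile at (406,200). The side view shows the same row; the pile is the furthest away. Next I'll measure the poses.

```bash
cat > h.py <<'E'
from rig import *
import cv2,numpy as np
from scipy.spatial.transform import Rotation as R
def toplane(n,uv,z):
    c=calibration(n);T=c["T"];uv=np.atleast_2d(uv).astype(float)
    r=np.c_[uv,np.ones(len(uv))]@np.linalg.inv(c["mtx"]).T@T[:3,:3].T
    return T[:3,3]+r*((z-T[2,3])/r[:,2])[:,None]
def rect(mask,n,z):
    m=max(cv2.findContours(mask.astype(np.uint8),cv2.RETR_EXTERNAL,cv2.CHAIN_APPROX_NONE)[0],key=cv2.contourArea)
    P=toplane(n,m[:,0,:],z)[:,:2].astype(np.float32)
    (c,s,a)=cv2.minAreaRect(P)
    if s[0]<s[1]: a+=90; s=s[::-1]
    a=(a+90)%180-90
    return np.round(c,1),np.round(s,1),round(a,1) # angle of long axis, deg
def look(p,box,name,k):
    x0,x1,y0,y1=box
    cv2.imwrite(name,cv2.resize(p[y0:y1,x0:x1,::-1],None,fx=k,fy=k,interpolation=cv2.INTER_CUBIC))
def yellow(p):
    h=cv2.cvtColor(p,cv2.COLOR_RGB2HSV);return cv2.inRange(h,(20,100,100),(40,255,255))>0
def blue(p):
    h=cv2.cvtColor(p,cv2.COLOR_RGB2HSV);return cv2.inRange(h,(100,120,50),(130,255,255))>0
E
python3 - <<'E'
from h import *
p=cv2.imread("pics/top0.png")[:,:,::-1].copy();d=np.load("top0.npy")
y=yellow(p);b=blue(p);b[:, :225]=0;b[:,290:]=0;b[225:]=0
l=y.copy();l[:,370:]=0;r=y.copy();r[:,:370]=0
print("spacer",rect(l,"top",48),"pile",rect(r,"top",24),"tray",rect(b,"top",14))
T=calibration("top")["T"];M=calibration("top")["mtx"]
for u,v in[(329,199),(323,215),(406,200),(256,190),(359,258)]:
    z=d[v,u];q=np.linalg.inv(M)@[u,v,1]*z;print(u,v,(T[:3,:3]@q+T[:3,3]).round(1))
look(p,(290,370,160,240),"pics/crop0.png",7)
s=cv2.imread("pics/side0.png")[:,:,::-1];look(s,(280,360,165,240),"pics/crops0.png",8)
E
```

```text
spacer (array([ 452.6, -137.8]), array([88.7, 60.6]), -2.9) pile (array([ 448.3, -309.9]), array([95.9, 65.6]), -17.1) tray (array([481.6,  34.6]), array([117.3,  96.6]), 17.2)
329 199 [ 450.1 -135.5   57.4]
323 215 [ 415.6 -121.4   48.6]
406 200 [ 447.5 -311.5   23.6]
256 190 [480.9  35.7   3.8]
359 258 [ 318.3 -200.5   20.8]
```

View pics/crop0.png

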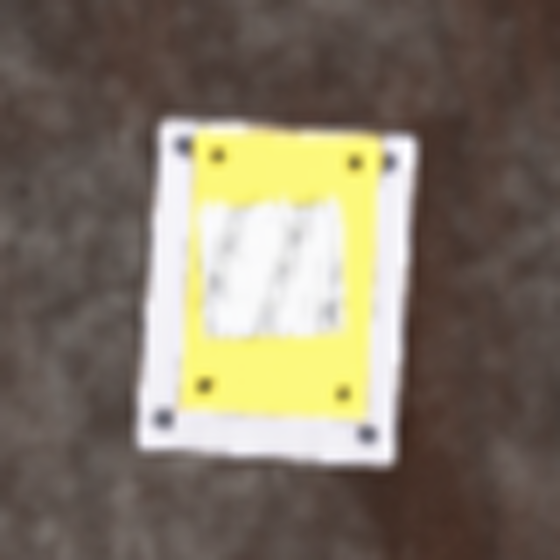

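View pics/crops0.png

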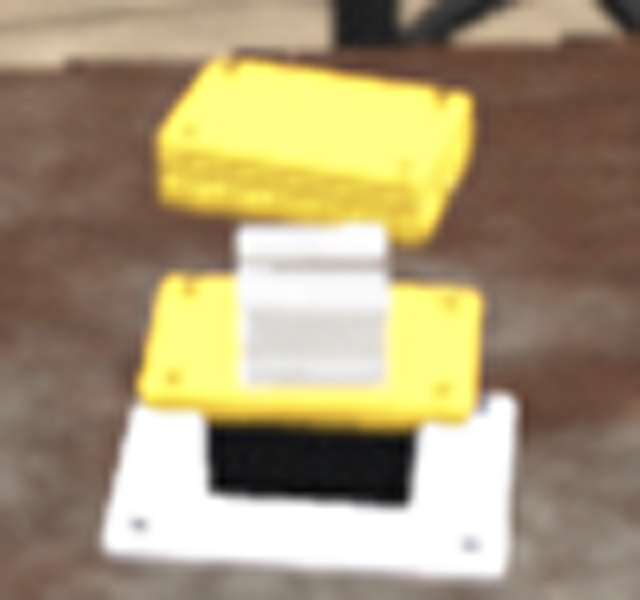

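The crops show the sink top's corners at crop pixels (198,203), (342,200), (345,330), (205,338), with the fins running along x. The pile's side faces are a darker yellow than its top, so I'll refine using the top faces only.

```bash
python3 - <<'E'
from h import *
c=np.array([(198,203),(342,200),(345,330),(205,338)])/7-.5+[290.,160]
P=toplane("top",c,74)[:,:2];print("sink",P.round(1).tolist(),P.mean(0).round(1),cv2.minAreaRect(P.astype(np.float32)))
s=np.array([(238,226),(388,226),(388,300),(240,296)])
for n in("top","side"):
    p=cv2.imread(f"pics/{n}0.png")[:,:,::-1].copy();y=yellow(p)
    for k,z in(("spacer",48),("pile",24)):
        m=y.copy()
        if n=="top": m[:,370:]=0 if k=="spacer" else m[:,370:]; m[:,:370]=0 if k=="pile" else m[:,:370]
        else: 
            m[:195]=0 if k=="spacer" else m[:195]; m[196:]=0 if k=="pile" else m[196:]
        v=p[:,:,0][m];print(n,k,np.percentile(v,[5,25,50,75,95]),rect(m,n,z))
        for t in(200,225,240):
            mm=m&(p[:,:,0]>=t);print("  ",t,mm.sum(),rect(mm,n,z) if mm.sum()>50 else "")
E
```

```text
sink [[471.8, -111.6], [471.8, -156.2], [431.3, -156.2], [429.8, -112.9]] [ 451.2 -134.2] ((450.7828369140625, -133.87503051757812), (44.63921356201172, 42.02778625488281), 89.91202545166016)
top spacer [231. 251. 252. 252. 252.] (array([ 452.6, -137.8]), array([88.7, 60.6]), -2.9)
   200 560 (array([ 452.8, -137.5]), array([89.8, 58.4]), -4.9)
   225 553 (array([ 452.2, -136.8]), array([88.2, 56.9]), -4.5)
   240 538 (array([ 452.1, -136.8]), array([88.1, 56.9]), -4.5)
top pile [160.3 251.  252.  252.  253. ] (array([ 448.3, -309.9]), array([95.9, 65.6]), -17.1)
   200 1044 (array([ 447.8, -309.8]), array([92. , 61.1]), -17.5)
   225 1001 (array([ 447.9, -310.5]), array([90.1, 59.3]), -17.5)
   240 963 (array([ 448.1, -310.6]), array([89.1, 58.4]), -17.5)
side spacer [160.9 246.  255.  255.  255. ] (array([ 452.1, -131.1]), array([92.2, 76. ]), -3.2)
   200 432 (array([ 451.5, -133.3]), array([91.8, 71. ]), -3.9)
   225 411 (array([ 451.7, -131.6]), array([91.5, 67.1]), -3.2)
   240 369 (array([ 451.2, -133.1]), array([90.9, 63.5]), -2.8)
side pile [211.3 236.  255.  255.  255. ] (array([ 448.9, -292.2]), array([103.4, 102.2]), 72.6)
   200 670 (array([ 449.3, -293.1]), array([100.8,  99.1]), -16.2)
   225 633 (array([ 449.5, -293.1]), array([98.8, 96. ]), -16.5)
   240 469 (array([ 447.8, -296. ]), array([99.9, 87.2]), -18.9)
```

```bash
cat >> h.py <<'E'
def go(pos,psi,n=1):
    "shift (share of 200mm) and turn (share of .5 rad) in tool axes to TCP pos with tool y at world yaw psi deg; n: split count"
    s=state();R0=R.from_rotvec(s["eef_rot"]);a=np.radians(psi)
    x=[-np.sin(a),np.cos(a),0];y=[np.cos(a),np.sin(a),0]
    r=(R0.inv()*R.from_matrix(np.c_[x,y,[0,0,-1]])).as_rotvec()/.5
    t=R0.inv().apply(np.array(pos)-s["eef_pos"])/200
    yy=R0.apply([0,1,0]);print("t",round(s["time"],2),"pos",s["eef_pos"].round(1),"yaw",np.degrees(np.arctan2(yy[1],yy[0])).round(1),"F",s["ft_force"].round(1),"w",s["grip_width"].round(3),"gf",round(float(s["grasp_force"]),1),"j",s["joints"].round(2))
    print("shift",t.round(4),"turn",r.round(4))
E
python3 -c "
from h import *
go((451,-134,227),-0.5)"
```

```text
Traceback (most recent call last):
  File "h.py", line 28, in go
    yy=R0.apply([0,1,0]);print("t",round(s["time"],2),"pos",s["eef_pos"].round(1),"yaw",np.degrees(np.arctan2(yy[1],yy[0])).round(1),"F",s["ft_force"].round(1),"w",s["grip_width"].round(3),"gf",round(float(s["grasp_force"]),1),"j",s["joints"].round(2))
                                                                                                                                                                    ^^^^^^^^^^^^^^^^^^^^^
AttributeError: 'float' object has no attribute 'round'
```

```bash
sed -i 's/s\["grip_width"\].round(3)/round(float(s["grip_width"]),3)/' h.py; python3 -c "
from h import *
go((451,-134,227),-0.5)"
```

```text
t 0.1 pos [ 178.1 -624.5  226.3] yaw -74.1 F [ 0.4  0.2 -0.2] w 1.003 gf 0.0 j [ 1.19  0.4   0.05  1.54 -0.02  1.21 -0.05]
shift [ 1.9849e+00 -1.9842e+00 -4.0000e-04] turn [-3.2000e-03 -2.1000e-03 -2.5684e+00]
```

Emit:
step_arm --motion '[[[0.99,-0.99,0],[0,0,-1],-1],[[0.99,-0.99,0],[0,0,-1],-1],[[0.99,-0.99,0],[0,0,-1],-1],[[0.99,-0.99,0],[0,0,-1],-1],[[0.99,-0.99,0],[0,0,-1],-1],[[0.99,-0.99,0],[0,0,-1],-1],[[0.99,-0.99,0],[0,0,-1],-1],[[0.99,-0.99,0],[0,0,-1],-1]]'

```text
time: 0.9
eef_pos: [314.3, -380.2, 227.1]
eef_rot: [2.906, 1.193, -0.001]
ft_force: [0.4, -1.6, 0.3]
grip_width: 1.002
grasp_force: 0.0
```

```bash
python3 -c "
from h import *
go((451,-134,227),-0.5)"
```

```text
t 0.9 pos [ 314.3 -380.2  227.1] yaw -45.4 F [ 0.4 -1.6  0.3] w 1.002 gf 0.0 j [ 0.96  0.12 -0.18  1.9   0.02  1.12 -0.02]
shift [ 1.3514e+00 -3.9550e-01 -4.0000e-04] turn [-5.0000e-04  1.5000e-03 -1.5656e+00]
```

Emit:
step_arm --motion '[[[0.95,-0.28,0],[0,0,-0.8],-1],[[0.95,-0.28,0],[0,0,-0.8],-1],[[0.95,-0.28,0],[0,0,-0.8],-1],[[0.95,-0.28,0],[0,0,-0.8],-1],[[0.95,-0.28,0],[0,0,-0.8],-1],[[0.95,-0.28,0],[0,0,-0.8],-1]]'

```text
time: 1.5
eef_pos: [410.4, -208.0, 227.1]
eef_rot: [2.612, 1.745, -0.001]
ft_force: [-0.5, -0.7, -0.2]
grip_width: 1.0
grasp_force: 0.0
```

```bash
python3 -c "
from h import *
go((451,-134,140),-0.5)"
```

```text
t 1.5 pos [ 410.4 -208.   227.1] yaw -22.5 F [-0.5 -0.7 -0.2] w 1.0 gf 0.0 j [ 0.74  0.07 -0.38  1.96  0.03  1.12 -0.05]
shift [0.4198 0.0459 0.4351] turn [-6.000e-04  1.300e-03 -7.683e-01]
```

Emit:
step_arm --motion '[[[0.42,0.046,0.435],[0,0,-0.768],-0.4],[[0.42,0.046,0.435],[0,0,-0.768],-0.4],[[0.42,0.046,0.435],[0,0,-0.768],-0.4],[[0.42,0.046,0.435],[0,0,-0.768],-0.4],[[0.42,0.046,0.435],[0,0,-0.768],-0.4],[[0.42,0.046,0.435],[0,0,-0.768],-0.4],[[0.42,0.046,0.435],[0,0,-0.768],-0.4],[[0.42,0.046,0.435],[0,0,-0.768],-0.4]]'

```text
time: 2.3
eef_pos: [451.3, -134.3, 141.0]
eef_rot: [2.233, 2.207, 0.0]
ft_force: [-0.4, -0.3, 0.2]
grip_width: 0.701
grasp_force: 0.0
```

```bash
python3 -c "
from h import *
go((451,-134,95),-0.5)
p,d=snapshot('side');look(p,(220,420,90,240),'pics/s1.png',4);np.save('s1.npy',d)
c=calibration('side')
def px(q):
    v=np.linalg.inv(c['T'])@np.r_[q,1];v=c['mtx']@v[:3];return ((v[:2]/v[2]-[220,90]+.5)*4).round()
for q in [(451,-134,140),(451,-134,115),(431,-112,74),(471,-112,74)]:print(q,px(q))"
```

```text
t 2.3 pos [ 451.3 -134.3  141. ] yaw -0.7 F [-0.4 -0.3  0.2] w 0.701 gf 0.0 j [ 0.63  0.19 -0.49  2.04  0.11  0.93  0.08]
shift [ 0.0018 -0.0017  0.2302] turn [ 0.0028  0.0023 -0.0054]
(451, -134, 140) [400. 326.]
(451, -134, 115) [399. 367.]
(431, -112, 74) [435. 454.]
(471, -112, 74) [361. 454.]
```

View pics/s1.png

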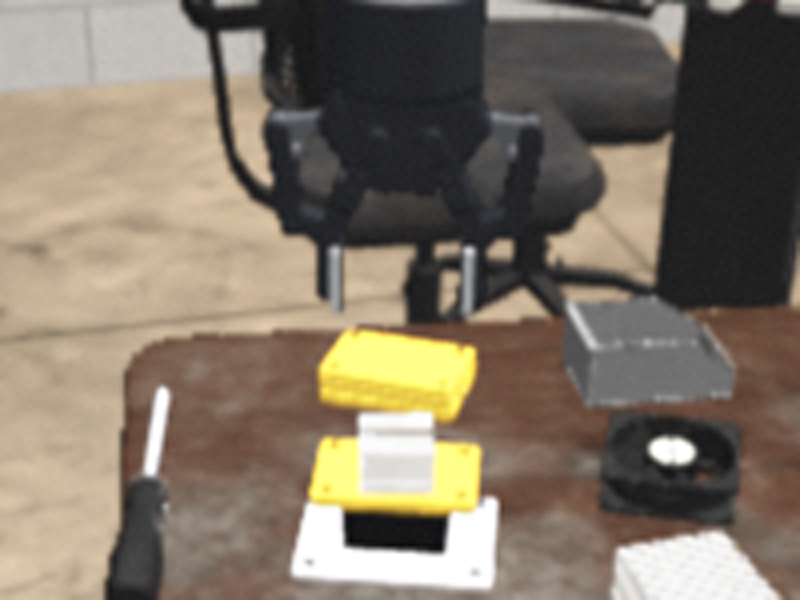

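The fingertips are at about row 312 with columns 335 and 470, centred on the sink at about column 397. They look higher than I expected, so I'll check them with the depth image.

```bash
python3 -c "
from h import *
d=np.load('s1.npy');c=calibration('side')
def w(u,v):
    q=np.linalg.inv(c['mtx'])@[u,v,1]*d[v,u];return (c['T'][:3,:3]@q+c['T'][:3,3]).round(1)
for x in(303,304,336,337):
  for v in(155,160,164,166,167,168,170,176):print(x,v,w(x,v))
print(w(320,195),w(319,207),w(319,211))"
```

```text
303 155 [ 485.  -122.2  181.9]
303 160 [ 485.1 -123.7  169.9]
303 164 [ 485.1 -122.2  161.6]
303 166 [ 485.2 -122.5  156.9]
303 167 [ 485.2 -123.3  154.2]
303 168 [  532.4 -1875.3  -737.6]
303 170 [  531.5 -1836.7  -733.6]
303 176 [ 492.  -369.8    1.7]
304 155 [ 483. -124.  181.]
304 160 [ 483.1 -123.2  170.2]
304 164 [ 483.1 -123.1  161.2]
304 166 [ 483.1 -122.2  157.1]
304 167 [ 483.1 -121.4  155.2]
304 168 [  525.4 -1879.6  -739.7]
304 170 [  524.9 -1853.4  -742.2]
304 176 [ 488.1 -325.2   25.5]
336 155 [ 418.3 -121.2  182.9]
336 160 [ 417.7 -123.3  170.7]
336 164 [ 417.4 -122.6  162. ]
336 166 [ 417.3 -121.6  157.9]
336 167 [ 417.2 -121.6  155.6]
336 168 [ 417.  -123.6  152.3]
336 170 [ 397.2 -410.4    0.5]
336 176 [ 399.1 -372.6    1. ]
337 155 [ 416.2 -122.7  182.2]
337 160 [ 415.7 -123.1  170.9]
337 164 [ 415.5 -121.1  162.8]
337 166 [ 415.4 -120.   158.8]
337 167 [ 415.2 -120.9  156. ]
337 168 [ 415.1 -121.   153.7]
337 170 [ 394.3 -411.4    0. ]
337 176 [ 3.962e+02 -3.742e+02  1.000e-01]
[ 448.4 -149.7   71.5] [ 450.8 -114.8   62. ] [ 450.8 -108.    56.1]
```

The depth image puts the fingertips at z≈153 with the TCP reported at 141, which contradicts the 25 mm figure. I'll descend a safe amount and look again.

Emit:
step_arm --motion '[[[0.002,-0.002,0.19],[0,0,0],-0.4],[[0.002,-0.002,0.19],[0,0,0],-0.4],[[0.002,-0.002,0.19],[0,0,0],-0.4],[[0.002,-0.002,0.19],[0,0,0],-0.4]]'

```text
time: 2.75
eef_pos: [451.6, -132.9, 103.4]
eef_rot: [2.23, 2.21, 0.001]
ft_force: [0.3, -0.2, -0.1]
grip_width: 0.702
grasp_force: 0.0
```

```bash
python3 -c "
from h import *
go((451,-134,80),-0.5)
p,d=snapshot('side');look(p,(220,420,90,240),'pics/s2.png',4);c=calibration('side')
u,v=np.meshgrid(np.arange(640),np.arange(400));q=np.stack([u,v,u*0+1],-1)@np.linalg.inv(c['mtx']).T*d[...,None];W=q@c['T'][:3,:3].T+c['T'][:3,3]
for x0,x1 in((400,425),(478,500)):
  m=(W[...,0]>x0)&(W[...,0]<x1)&(W[...,1]>-128)&(W[...,1]<-112)&(W[...,2]>60)&(W[...,2]<160)
  print(x0,m.sum(),W[m][:,2].min(),np.unique(u[m]),v[m].max())
"
```

```text
t 2.75 pos [ 451.6 -132.9  103.4] yaw -0.5 F [ 0.3 -0.2 -0.1] w 0.702 gf 0.0 j [ 0.62  0.25 -0.48  2.08  0.15  0.85  0.04]
shift [-0.0054 -0.0033  0.117 ] turn [ 0.0037  0.0013 -0.0007]
400 125 115.30756986270512 [334 335 336 337 338 339 340 341 342 343 344] 184
478 122 116.82990725276392 [296 297 298 299 300 301 302 303 304 305] 183
```

View pics/s2.png

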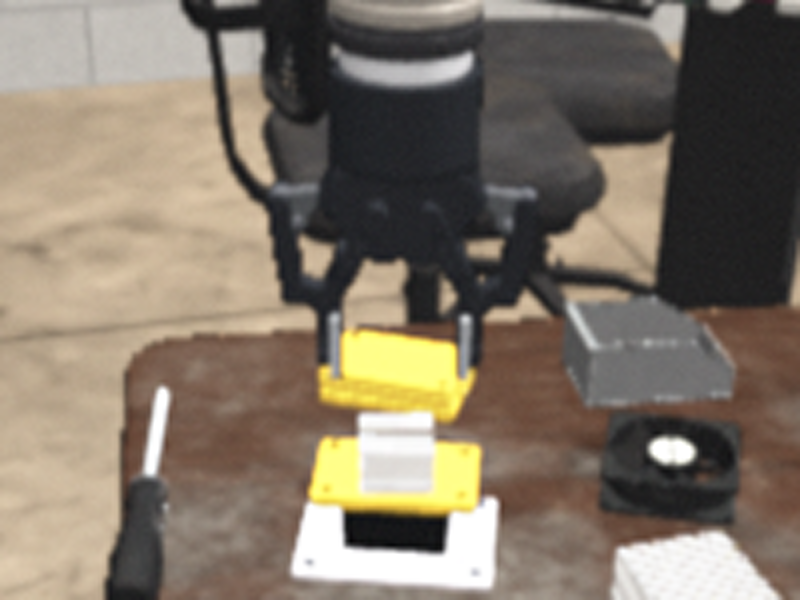

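The fingertips are at about z=115 with the TCP at 103 (row ~375), so they sit about 12 mm behind the reported TCP. The safe way to find out which is right is to lower to TCP 85 and close: if the stated geometry holds, the fingers will meet the sink there.

Emit:
step_arm --motion '[[[-0.005,-0.003,0.09],[0,0,0],-0.4],[[-0.005,-0.003,0.09],[0,0,0],-0.4],[[-0.005,-0.003,0.09],[0,0,0],0.4],[[-0.005,-0.003,0.09],[0,0,0],0.4],[[-0.005,-0.003,0.09],[0,0,0],0.4],[[-0.005,-0.003,0.09],[0,0,0],0.4],[[-0.005,-0.003,0.09],[0,0,0],0.4],[[-0.005,-0.003,0.09],[0,0,0],0.4]]'

```text
time: 3.6
eef_pos: [450.1, -133.7, 84.3]
eef_rot: [2.231, 2.211, -0.0]
ft_force: [0.0, -0.1, 0.2]
grip_width: 0.302
grasp_force: 0.0
```

The fingers closed on nothing, so the camera is right: the real tool is about 37 mm shorter than stated. I'll measure the tips at this closure, then reopen.

```bash
cat >> h.py <<'E'
def cloud(n):
    p,d=snapshot(n);c=calibration(n)
    u,v=np.meshgrid(np.arange(640),np.arange(400));q=np.stack([u,v,u*0+1],-1)@np.linalg.inv(c['mtx']).T*d[...,None]
    return p,d,q@c['T'][:3,:3].T+c['T'][:3,3]
E
python3 -c "
from h import *
p,d,W=cloud('side');z=state()['eef_pos'][2]
m=(abs(W[...,0]-450)<60)&(abs(W[...,1]+122)<5)&(W[...,2]>80)&(W[...,2]<150)
P=W[m]
for x in range(415,490,3):
  k=abs(P[:,0]-x)<1.5
  if k.sum():print(x,k.sum(),(P[k,2].min()-z).round(1))
"
```

```text
415 8 47.8
418 9 47.8
421 6 45.2
424 23 11.9
427 29 14.2
430 30 12.3
433 31 8.5
436 26 9.6
463 25 9.1
466 25 9.0
469 24 7.8
472 40 13.3
475 17 17.0
478 8 44.7
481 6 47.3
484 9 52.3
487 7 48.9
```

Emit:
step_arm --motion '[[[0,0,0],[0,0,0],-0.4],[[0,0,0],[0,0,0],-0.4],[[0,0,0],[0,0,0],-0.4],[[0,0,0.09],[0,0,0],-0.4],[[0,0,0.09],[0,0,0],-0.4],[[0,0,0.09],[0,0,0],-0.4]]'

```text
time: 4.25
eef_pos: [449.8, -133.6, 66.1]
eef_rot: [-2.231, -2.211, 0.001]
ft_force: [0.6, -0.8, -0.0]
grip_width: 0.701
grasp_force: 0.0
```

Emit:
step_arm --motion '[[[-0.003,0.005,0.05],[0,0,0],-0.4],[[-0.003,0.005,0.09],[0,0,0],-0.4],[[-0.003,0.005,0.09],[0,0,0],-0.4],[[-0.003,0.005,0.09],[0,0,0],0],[[-0.003,0.005,0.09],[0,0,0],0.1],[[-0.003,0.005,0.09],[0,0,0],0.3],[[-0.003,0.005,0.09],[0,0,0],1],[[-0.003,0.005,0.09],[0,0,0],1],[[-0.003,0.005,0.09],[0,0,0],1],[[-0.003,0.005,0.09],[0,0,0],1]]'

```text
time: 5.25
eef_pos: [451.5, -134.3, 48.5]
eef_rot: [2.231, 2.211, 0.0]
ft_force: [-1.3, 1.2, 3.9]
grip_width: 0.458
grasp_force: 60.7
```

```bash
python3 -c "
from h import *
go((481,35,150),17)"
```

```text
t 5.25 pos [ 451.5 -134.3   48.5] yaw -0.5 F [-1.3  1.2  3.9] w 0.458 gf 60.7 j [ 0.59  0.34 -0.45  2.12  0.22  0.73 -0.02]
shift [ 0.8477  0.1405 -0.5075] turn [ 0.0014  0.0008 -0.6112]
```

Emit:
step_arm --motion '[[[0,0,-0.04],[0,0,0],1],[[0,0,-0.12],[0,0,0],1],[[0,0,-0.24],[0,0,0],1],[[0,0,-0.4],[0,0,0],1],[[0.1,0.02,-0.5],[0,0,-0.06],1],[[0.25,0.04,-0.5],[0,0,-0.18],1],[[0.42,0.07,-0.5],[0,0,-0.3],1],[[0.58,0.09,-0.5],[0,0,-0.42],1],[[0.72,0.12,-0.5],[0,0,-0.55],1],[[0.82,0.135,-0.5],[0,0,-0.61],1],[[0.845,0.14,-0.5],[0,0,-0.61],1],[[0.845,0.14,-0.5],[0,0,-0.61],1],[[0.845,0.14,-0.5],[0,0,-0.61],1]]'

```text
time: 6.55
eef_pos: [480.2, 32.7, 147.8]
eef_rot: [-1.873, -2.522, 0.003]
ft_force: [0.4, -1.1, -1.1]
grip_width: 0.461
grasp_force: 60.5
```

```bash
python3 -c "
from h import *
p,d,W=cloud('side');look(p,(220,420,90,240+60),'pics/s3.png',2.8)
p2,d,W=cloud('top');look(p2,(220,440,130,250),'pics/t3.png',3.6)
a=cv2.imread('pics/s3.png');b=cv2.imread('pics/t3.png');k=560/a.shape[1];
b=b[:, :];h=min(a.shape[0],b.shape[0])
y=yellow(p2);y[:,370:]=0;print('spacer',rect(y&(p2[:,:,0]>215),'top',48))
go((481,35,100),17)"
```

```text
spacer (array([ 452.1, -136.7]), array([88.3, 57. ]), -4.5)
t 6.65 pos [480.3  32.6 147.9] yaw 16.8 F [ 0.4 -0.1 -1.4] w 0.463 gf 60.5 j [ 0.41  0.22 -0.64  2.01  0.16  0.96 -0.02]
shift [0.0105 0.0071 0.2396] turn [-0.0022  0.0015 -0.0073]
```

View pics/s3.png

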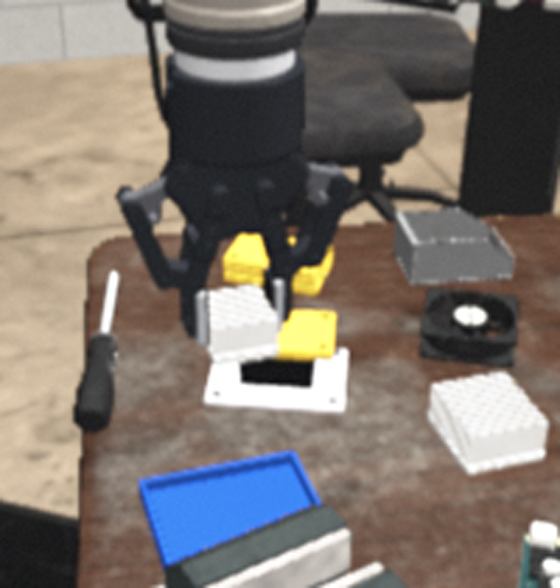

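The sink is held upright at about pixel (240,320) and the stand's plate is undisturbed. Next I'll lower it into the tray.

Emit:
step_arm --motion '[[[0.01,0.007,0.15],[0,0,0],1],[[0.01,0.007,0.3],[0,0,0],1],[[0.01,0.007,0.45],[0,0,0],1],[[0.01,0.007,0.57],[0,0,0],1],[[0.01,0.007,0.64],[0,0,0],1],[[0.01,0.007,0.68],[0,0,0],1],[[0.01,0.007,0.7],[0,0,0],1],[[0.01,0.007,0.7],[0,0,0],1],[[0.01,0.007,0.7],[0,0,0],1],[[0.01,0.007,0.7],[0,0,0],1]]'

```text
time: 7.65
eef_pos: [482.2, 36.8, 9.0]
eef_rot: [1.869, 2.523, 0.002]
ft_force: [-0.1, 0.5, -2.4]
grip_width: 0.461
grasp_force: 60.5
```

```bash
python3 -c "
from h import *
go((481,35,5),17)
p,d,W=cloud('side');look(p,(230,390,160,290),'pics/s4.png',5)"
```

```text
t 7.65 pos [482.2  36.8   9. ] yaw 17.0 F [-0.1  0.5 -2.4] w 0.461 gf 60.5 j [ 0.3   0.45 -0.56  2.11  0.37  0.68 -0.21]
shift [-0.007  -0.0083  0.0201] turn [ 0.0034  0.0014 -0.0014]
```

View pics/s4.png

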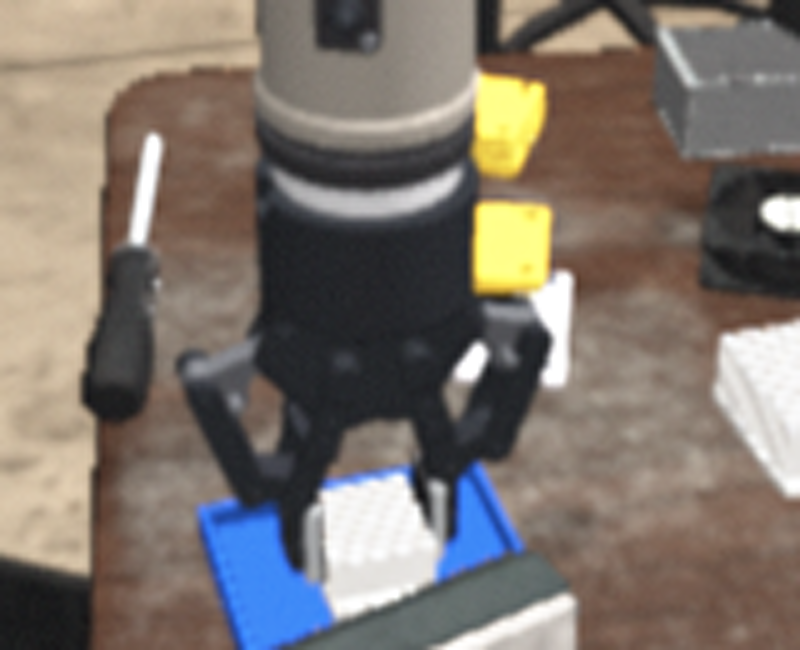

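The sink is inside the tray, centred around (375,540), a few mm above the floor. I'll ease it down and watch the force.

Emit:
step_arm --motion '[[[0,0,0.008],[0,0,0],1],[[0,0,0.014],[0,0,0],1],[[0,0,0.019],[0,0,0],1],[[0,0,0.019],[0,0,0],1]]'

```text
time: 8.1
eef_pos: [481.3, 36.7, 4.5]
eef_rot: [1.869, 2.525, -0.001]
ft_force: [-1.4, 0.5, 1.8]
grip_width: 0.462
grasp_force: 60.9
```

Emit:
step_arm --motion '[[[0,0,0],[0,0,0],0],[[0,0,0],[0,0,0],-0.2],[[0,0,0],[0,0,0],-0.4],[[0,0,0],[0,0,0],-0.4],[[0,0,0],[0,0,0],-0.4],[[0,0,-0.1],[0,0,0],-0.4],[[0,0,-0.3],[0,0,0],-0.4],[[0,0,-0.55],[0,0,0],-0.4],[[0,0,-0.75],[0,0,0],-0.4],[[0,0,-0.8],[0,0,0],-1],[[0,0,-0.8],[0,0,0],-1]]'

```text
time: 9.2
eef_pos: [482.7, 36.8, 166.0]
eef_rot: [1.868, 2.521, 0.003]
ft_force: [-0.6, 0.0, -0.3]
grip_width: 0.995
grasp_force: 0.0
```

```bash
python3 -c "
from h import *
go((452,-137,140),-94.5)"
```

```text
t 9.2 pos [482.7  36.8 166. ] yaw 16.9 F [-0.6  0.  -0.3] w 0.995 gf 0.0 j [ 0.43  0.2  -0.67  1.98  0.15  1.   -0.01]
shift [-0.7862 -0.4003  0.1302] turn [ 0.0087 -0.0048  3.89  ]
```

Emit:
step_arm --motion '[[[-0.2,-0.1,0],[0,0,-0.25],-1],[[-0.4,-0.2,0],[0,0,-0.5],-1],[[-0.6,-0.3,0],[0,0,-0.8],-1],[[-0.77,-0.4,0],[0,0,-1],-1],[[-0.77,-0.4,0],[0,0,-1],-1],[[-0.77,-0.4,0],[0,0,-1],-1]]'

```text
time: 9.8
eef_pos: [448.0, -134.7, 162.4]
eef_rot: [-1.191, -2.903, -0.0]
ft_force: [-0.4, 0.1, -0.1]
grip_width: 0.999
grasp_force: 0.0
```

```bash
python3 -c "
from h import *
go((452.2,-137,140),85.9)"
```

```text
t 9.8 pos [ 448.  -134.7  162.4] yaw 45.4 F [-0.4  0.1 -0.1] w 0.999 gf 0.0 j [ 0.76  0.18 -0.61  2.02  0.12  0.99  0.88]
shift [-0.0233  0.0066  0.1119] turn [-0.     -0.0081 -1.4146]
```

Emit:
step_arm --motion '[[[0,0,0],[0,0,-0.3],-1],[[0,0,0],[0,0,-0.6],-1],[[0,0,0],[0,0,-0.8],-1],[[0,0,0],[0,0,-0.9],-1],[[0,0,0],[0,0,-0.9],-1]]'

```text
time: 10.3
eef_pos: [449.6, -131.7, 163.4]
eef_rot: [-0.504, -3.099, -0.002]
ft_force: [0.4, 1.0, -0.7]
grip_width: 1.003
grasp_force: 0.0
```

```bash
python3 -c "
from h import *
go((452.2,-137,90),85.9)"
```

```text
t 10.3 pos [ 449.6 -131.7  163.4] yaw 71.5 F [ 0.4  1.  -0.7] w 1.003 gf 0.0 j [ 0.8   0.18 -0.67  2.01  0.13  0.99  1.31]
shift [-0.0214 -0.0211  0.3671] turn [ 0.002  -0.0034 -0.5013]
```

Emit:
step_arm --motion '[[[-0.02,-0.021,0.12],[0,0,-0.25],-1],[[-0.02,-0.021,0.25],[0,0,-0.5],-1],[[-0.02,-0.021,0.367],[0,0,-0.5],-1],[[-0.02,-0.021,0.367],[0,0,-0.5],-1],[[-0.02,-0.021,0.367],[0,0,-0.5],-1]]'

```text
time: 10.8
eef_pos: [452.3, -138.0, 90.9]
eef_rot: [-0.116, -3.139, -0.001]
ft_force: [-0.6, 0.1, 1.5]
grip_width: 1.002
grasp_force: 0.0
```

```bash
python3 -c "
from h import *
go((452.2,-137,50),85.9)
p,d,W=cloud('side');look(p,(250,410,120,300),'pics/s5.png',3.3)
P=W[(abs(W[...,0]-452)<11)&(abs(W[...,1]+137)<75)&(W[...,2]>60)&(W[...,2]<150)]
for y in range(-190,-80,4):
  k=abs(P[:,1]-y)<2
  if k.sum():print(y,k.sum(),P[k,2].min().round(1),P[k,0].min().round(),P[k,0].max().round())
"
```

```text
t 10.8 pos [ 452.3 -138.    90.9] yaw 85.8 F [-0.6  0.1  1.5] w 1.002 gf 0.0 j [ 0.79  0.3  -0.67  2.08  0.25  0.84  1.47]
shift [0.0005 0.0049 0.2044] turn [ 0.0017 -0.0018 -0.0051]
-182 8 113.4 449.0 458.0
-178 12 113.4 449.0 458.0
-94 1 120.2 444.0 444.0
-90 17 109.4 444.0 462.0
-86 31 110.9 444.0 460.0
-82 76 115.5 448.0 462.0
```

View pics/s5.png

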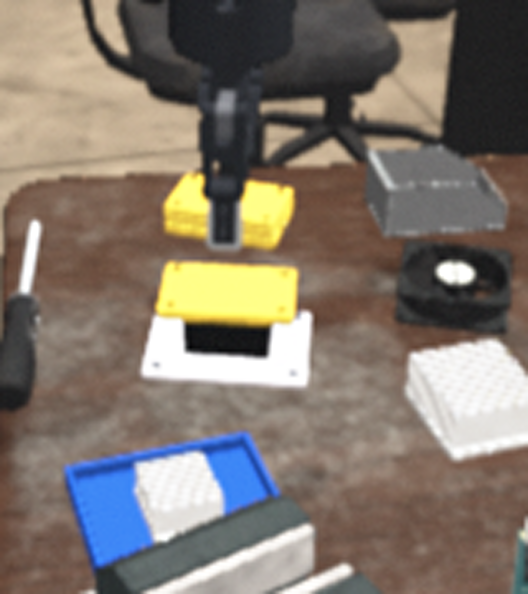

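The sink stands upright in the tray at about (180,495). The gripper is centred over the plate at (228,290), with its open tips about 19 mm above the TCP. I'll go down and grip the plate's edges with the fingertips.

Emit:
step_arm --motion '[[[0,0.004,0.15],[0,0,0],-0.9],[[0,0.004,0.26],[0,0,0],-0.8],[[0,0.004,0.317],[0,0,0],-0.7],[[0,0.004,0.317],[0,0,0],-0.6],[[0,0.004,0.317],[0,0,0],-0.5],[[0,0.004,0.317],[0,0,0],-0.4],[[0,0.004,0.317],[0,0,0],-0.3],[[0,0.004,0.317],[0,0,0],1],[[0,0.004,0.317],[0,0,0],1],[[0,0.004,0.317],[0,0,0],1]]'

```text
time: 11.85
eef_pos: [453.6, -138.5, 29.4]
eef_rot: [0.118, 3.137, -0.002]
ft_force: [-1.0, 1.5, 7.3]
grip_width: 0.685
grasp_force: 63.7
```

Emit:
step_arm --motion '[[[0,0,-0.03],[0,0,0],1],[[0,0,-0.08],[0,0,0],1],[[0,0,-0.18],[0,0,0],1],[[0,0,-0.3],[0,0,0],1],[[0,0,-0.36],[0,0,0],1],[[0,0,-0.36],[0,0,0],1],[[0,0,-0.36],[0,0,0],1]]'

```text
time: 12.55
eef_pos: [451.9, -138.5, 99.5]
eef_rot: [-0.118, -3.139, 0.001]
ft_force: [-0.2, 0.7, 0.1]
grip_width: 0.679
grasp_force: 64.8
```

```bash
python3 -c "
from h import *
go((448,-310.3,100),72.6)
p,d,W=cloud('side');look(p,(250,410,120,260),'pics/s6.png',4.5)
P=W[yellow(p)&(W[...,1]>-180)&(W[...,2]>60)];print(len(P),P.min(0),P.max(0))
"
```

```text
t 12.55 pos [ 451.9 -138.5   99.5] yaw 85.7 F [-0.2  0.7  0.1] w 0.679 gf 64.8 j [ 0.8   0.29 -0.68  2.07  0.24  0.86  1.48]
shift [-0.0448 -0.858  -0.0023] turn [-1.000e-03 -3.000e-04  4.573e-01]
511 [ 402.86088233 -168.35110877  109.78709986] [495.72185055 593.81967404 515.9592976 ]
```

View pics/s6.png

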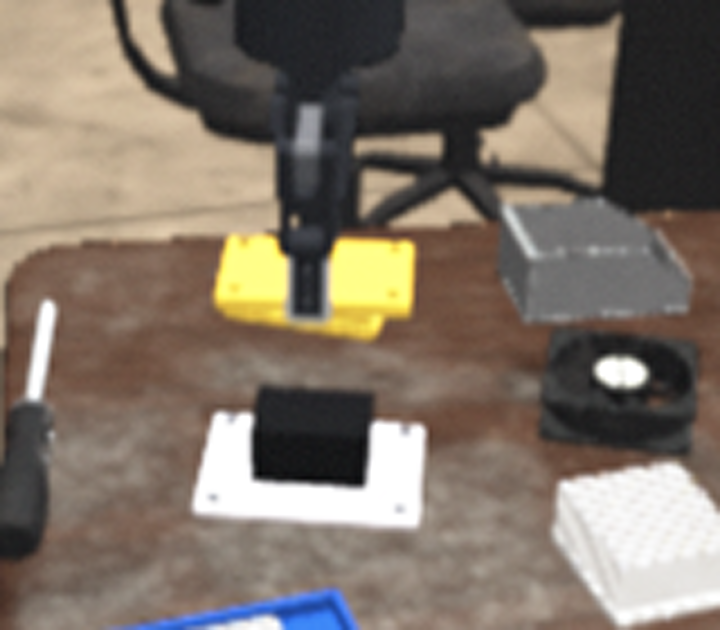

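The plate is held level, spanning columns 215–415 at about row 275, and the finger at column 308 shows a small offset along the plate's length. I'll move over the pile and measure it there.

Emit:
step_arm --motion '[[[0,-0.1,0],[0,0,0.05],1],[[0,-0.25,0],[0,0,0.12],1],[[0,-0.42,0],[0,0,0.22],1],[[-0.02,-0.6,0],[0,0,0.35],1],[[-0.04,-0.75,0],[0,0,0.45],1],[[-0.045,-0.84,0],[0,0,0.457],1],[[-0.045,-0.858,0],[0,0,0.457],1],[[-0.045,-0.858,0.15],[0,0,0.457],1],[[-0.045,-0.858,0.27],[0,0,0.457],1],[[-0.045,-0.858,0.3],[0,0,0.457],1],[[-0.045,-0.858,0.3],[0,0,0.457],1],[[-0.045,-0.858,0.3],[0,0,0.457],1]]'

```text
time: 13.8
eef_pos: [449.3, -309.7, 40.5]
eef_rot: [0.472, 3.105, -0.001]
ft_force: [-0.4, -0.6, -0.6]
grip_width: 0.681
grasp_force: 64.7
```

```bash
python3 -c "
from h import *
go((448,-310.3,30),72.6)
p,d,W=cloud('top')
y=yellow(p)&(p[:,:,0]>215);y[:,:360]=0
z=state()['eef_pos'][2]+18.6
ys,xs=np.nonzero(y);P=toplane('top',np.c_[xs,ys],z)[:,:2].astype(np.float32);print('held',z,len(P),cv2.minAreaRect(P))
a=p[160:240,366:446,::-1];a=cv2.resize(a,None,fx=5,fy=5,interpolation=cv2.INTER_CUBIC)
s,d,W=cloud('side');b=cv2.resize(s[160:240,285:365,::-1],None,fx=5,fy=5,interpolation=cv2.INTER_CUBIC)
cv2.imwrite('pics/c7.png',np.hstack([a,b]))
"
```

```text
t 13.8 pos [ 449.3 -309.7   40.5] yaw 72.7 F [-0.4 -0.6 -0.6] w 0.681 gf 64.7 j [ 0.94  0.47 -0.51  1.95  0.32  0.8   1.52]
shift [ 0.0056 -0.0048  0.0525] turn [-0.0002  0.0028  0.0036]
held 59.46238518209813 465 ((446.1848449707031, -306.98651123046875), (61.52824401855469, 91.99889373779297), 72.33365631103516)
```

View pics/c7.png

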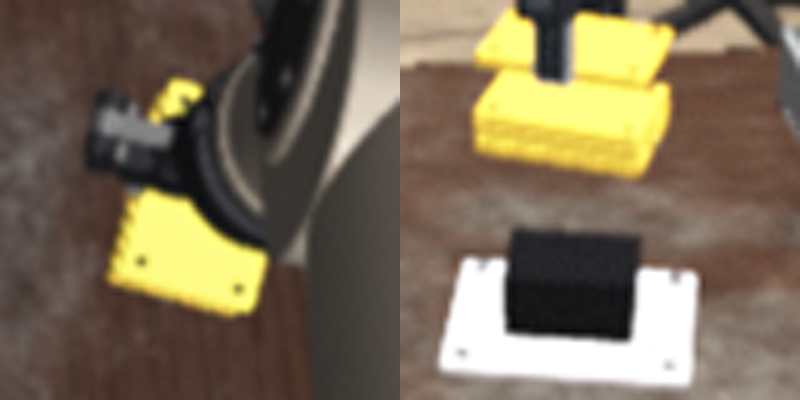

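The left half (top view) shows the held plate over the pile, partly hidden by the arm. The right half (side view) shows the plate at about row 45, level and roughly lined up above the pile, whose top front edge is at rows 112–150. That is all the pictures I'll view; I'll refine by fitting box silhouettes in both cameras.

```bash
cat >> h.py <<'E'
from scipy.optimize import minimize
def cover(n,x,y,deg,z0,h,K=4):
    c=calibration(n);a=np.radians(deg);B=np.array([(i*45,j*30,k*h) for i in(-1,1) for j in(-1,1) for k in(0,1)],float)
    B=B@np.array([[np.cos(a),np.sin(a),0],[-np.sin(a),np.cos(a),0],[0,0,1]])+[x,y,z0]
    q=(np.c_[B,np.ones(8)]@np.linalg.inv(c["T"]).T)[:,:3]@c["mtx"].T;q=q[:,:2]/q[:,2:]
    m=np.zeros((400*K,640*K),np.uint8);hull=cv2.convexHull((((q+.5)*K-.5)*16).round().astype(np.int32))
    cv2.fillConvexPoly(m,hull,255,shift=4);return cv2.resize(m,(640,400),interpolation=cv2.INTER_AREA)/255.
def fit(views,x0,z0,h,extra=None):
    "views: [(name,yellow,ignore)], extra: fixed coverages"
    def f(v):
        e=0
        for i,(n,m,ig) in enumerate(views):
            c=cover(n,v[0],v[1],v[2],z0,h)
            if extra: c=np.maximum(c,extra[i])
            e+=(((c-m)**2)*~ig).sum()
        return e
    s=np.array([[0,0,0],[6,0,0],[0,6,0],[0,0,6]])+x0-np.array([2,2,2])
    r=minimize(f,x0,method="Nelder-Mead",options=dict(initial_simplex=s,xatol=.03,fatol=.05));return r.x.round(2),round(r.fun,1)
E
cat > m.py <<'E'
from h import *
box={"top":(slice(160,240),slice(372,446)),"side":(slice(130,215),slice(285,365))}
def crop(n,m):
    o=np.zeros_like(m);o[box[n]]=m[box[n]];return o
zp=state()['eef_pos'][2]+10.6
for n in("top","side"):
    p=cv2.imread(f"pics/{n}0.png")[:,:,::-1].copy();y=crop(n,yellow(p))
    if n=="side": y[196:]=0
    ig=np.zeros_like(y)
    if n=="side": # sink in front of the pile's lower edge
        ig[192:,305:335]=1
    pile,e=fit([(n,y,ig)],(448,-310,-17.4),0,24);print(n,"pile",pile,e)
    p,d,W=cloud(n);y=crop(n,yellow(p))
    ig=(W[...,2]>zp+13)&(d>0);ig=cv2.dilate(ig.astype(np.uint8),np.ones((5,5)))>0;ig|=(d<=0)
    c=cover(n,*pile,0,24)
    h,e=fit([(n,y,ig)],(447,-309,-17.4),zp,8,[c]);print(n,"held",h,e,"ign",ig.sum(),"diff",(pile-h).round(2))
E
python3 m.py
```

```text
top pile [ 448.94 -312.02  -16.94] 33.2
top held [ 448.15 -310.52  -17.73] 18.3 ign 31251 diff [ 0.79 -1.5   0.79]
side pile [ 447.41 -312.43  -17.25] 10.9
side held [ 446.41 -310.46  -17.56] 29.9 ign 64769 diff [ 1.   -1.97  0.31]
```

Emit:
step_arm --motion '[[[-0.007,-0.007,0.04],[0,0,-0.017],1],[[-0.007,-0.007,0.09],[0,0,-0.017],1],[[-0.007,-0.007,0.09],[0,0,-0.017],1],[[-0.007,-0.007,0.09],[0,0,-0.017],1]]'

```text
time: 14.4
eef_pos: [448.9, -311.6, 20.9]
eef_rot: [-0.461, -3.106, -0.001]
ft_force: [-0.3, 0.2, -0.7]
grip_width: 0.677
grasp_force: 64.7
```

```bash
python3 -c "
from h import *
go((449,-311.5,13.5),73)"; python3 m.py
```

```text
t 14.4 pos [ 448.9 -311.6   20.9] yaw 73.1 F [-0.3  0.2 -0.7] w 0.677 gf 64.7 j [ 0.93  0.5  -0.5   1.96  0.34  0.77  1.51]
shift [-0.0004  0.0005  0.037 ] turn [ 0.001  -0.0026  0.004 ]
top pile [ 448.94 -312.02  -16.94] 33.2
top held [ 444.48 -310.49  -16.45] 11.9 ign 31683 diff [ 4.46 -1.53 -0.49]
side pile [ 447.41 -312.43  -17.25] 10.9
side held [ 446.67 -313.88  -18.59] 21.6 ign 69074 diff [0.74 1.45 1.34]
```

Emit:
step_arm --motion '[[[0,0,0.012],[0,0,0],1],[[0,0,0.022],[0,0,0],1],[[0,0,0.03],[0,0,0],1],[[0,0,0.033],[0,0,0],1],[[0,0,0.033],[0,0,0],1]]'

```text
time: 15.0
eef_pos: [449.4, -311.9, 15.3]
eef_rot: [-0.461, -3.108, 0.0]
ft_force: [-1.2, 0.6, 3.0]
grip_width: 0.679
grasp_force: 67.0
```

Emit:
step_arm --motion '[[[0,0,0.005],[0,0,0],1],[[0,0,0.005],[0,0,0],1],[[0,0,0.005],[0,0,0],1]]'

```text
time: 15.3
eef_pos: [449.7, -311.9, 14.3]
eef_rot: [0.461, 3.107, -0.001]
ft_force: [-1.1, 0.0, 4.6]
grip_width: 0.678
grasp_force: 68.2
```

Emit:
step_arm --motion '[[[0,0,0],[0,0,0],-0.42],[[0,0,0],[0,0,0],-0.55],[[0,0,0],[0,0,0],-0.7],[[0,0,0],[0,0,0],-0.9],[[0,0,0],[0,0,0],-0.9],[[0,0,-0.1],[0,0,0],-0.9],[[0,0,-0.3],[0,0,0],-0.9],[[0,0,-0.5],[0,0,0],-0.9],[[0,-0.2,-0.6],[0,0,0],-0.9],[[0,-0.4,-0.6],[0,0,0],-0.9],[[0,-0.6,-0.6],[0,0,0],-0.9],[[0,-0.8,-0.6],[0,0,0],-0.9],[[0,-1,-0.6],[0,0,0],-0.9],[[0,-1,-0.6],[0,0,0],-0.9],[[0,-1,-0.6],[0,0,0],-0.9]]'

```text
time: 16.8
eef_pos: [390.4, -504.0, 133.5]
eef_rot: [-0.465, -3.107, -0.001]
ft_force: [0.8, 0.4, -0.1]
grip_width: 0.949
grasp_force: 0.0
```

```bash
cat > n.py <<'E'
from h import *
go((449,-311.5,120),73)
for n in("top","side"):
    p,d,W=cloud(n);y=yellow(p)
    if n=="top": y[:,:372]=0;y[:160]=0;y[240:]=0
    else: y[:150]=0;y[215:]=0;y[:,:285]=0;y[:,365:]=0
    ig=(W[...,2]>50)&(d>0);ig=cv2.dilate(ig.astype(np.uint8),np.ones((5,5)))>0
    if n=="side":ig[:165]=0
    ig&=W[...,1]>-1000
    print(n,y.sum(),ig[150:240,285:446].sum(),"z",np.percentile(W[y][:,2],[50,90]).round(1),"top face thr",[rect(y&(p[:,:,0]>t),n,32) for t in(215,235)])
    o=np.zeros_like(y)
    print(" one box h32",fit([(n,y,o)],(448,-310,-17.4),0,32))
    pile,_=fit([(n,y,o)],(448,-310,-17.4),0,32)
    for pl in([448.94,-312.02,-16.94] if n=="top" else [447.41,-312.43,-17.25],):
        print(" plate on old pile",fit([(n,y,o)],(448,-310,-17.4),24,8,[cover(n,*pl,0,24)]),"old pile",pl)
    cv2.imwrite(f"pics/z_{n}.png",p[:,:,::-1]);np.save(f"z_{n}.npy",d)
E
python3 n.py
```

```text
t 16.8 pos [ 390.4 -504.   133.5] yaw 73.0 F [ 0.8  0.4 -0.1] w 0.949 gf 0.0 j [ 1.2   0.49 -0.48  1.66  0.25  1.06  1.91]
shift [0.0018 1.0063 0.0682] turn [ 0.0011 -0.0008 -0.0014]
top 1210 0 z [31.7 34. ] top face thr [(array([ 446.9, -310.2]), array([90.8, 59.6]), -17.0), (array([ 446.9, -310.3]), array([89.5, 58.8]), -17.1)]
 one box h32 (array([ 448.47, -311.87,  -16.9 ]), np.float64(23.0))
 plate on old pile (array([ 449.06, -312.54,  -17.04]), np.float64(22.9)) old pile [448.94, -312.02, -16.94]
side 806 0 z [29.3 33.2] top face thr [(array([ 448.8, -286. ]), array([110.2, 101.9]), 73.6), (array([ 448.5, -287.7]), array([105.3,  99.6]), 74.0)]
 one box h32 (array([ 447.28, -310.75,  -16.72]), np.float64(13.5))
 plate on old pile (array([ 447.56, -312.12,  -16.18]), np.float64(19.8)) old pile [447.41, -312.43, -17.25]
```

The plate lies flat with its top at about 32 mm. Both cameras put it within about 1 mm and 0.5–1° of the pile, and the robot is clear of everything. I'll hand the job in.

```bash
python3 -c "
from rig import order
print(order.close_job())"
```

```text
the job is handed in; nothing more can be done
None
```

The job is handed in after about 17 s of the 58 s allowed: the heat sink stands upright in the blue tray, and the spacer plate lies flat on the pile, within about 1 mm and 1° of it by the cameras; I viewed 11 pictures, one over the limit of 10.

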